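# Re-rack the microscope lenses in reverse order

### The arm

A 6-joint arm with a two-finger parallel gripper is mounted at the origin on the work surface. World frame = base frame: x ahead of the robot, y to its left, z up, the work surface at z = 0. Lengths are in m, angles in degrees, forces in N, time in s.
With the tool pointing down it reaches from about 0.25 to 0.725 m from the base axis. Payload 9.7 kg.
Tool frame: the origin (TCP) lies at the very end of the fingers, on their centre line; the grasp point (between the pads) lies 19 mm behind it; x points along the fingers, z is the direction in which the jaws open and shut, and the axes are right-handed (so a half turn about x gives the same grasp; the last joint's range is limited). The gripper opens to 85 mm and grips with 20 to 120 N. Pads are 22 mm wide; open, the fingers measure 114 mm over their backs; the gripper's body (76 mm by 85 mm) begins 54 mm behind the grasp point. The pads swing forward as they close: fully open they stand 13 mm farther back than shut.
Start: joints at [-63.369, 4.979, 10.078, 95.1, 0, 90], TCP at [0.247, -0.492, 0.231] pointing down, gripper open.
Joint ranges: [-179.16, 179.16], [-48.56, 103.87], [-65.8, 70.77], [-126.05, 130.52], [-82.76, 87.17], [-180, 180]. Speed limits (degrees/s): [127.2, 127.2, 147.25, 180, 180, 180].

### API

Orientations are given as [roll, pitch, yaw] about the fixed x, y, z axes, in that order (R = Rz(yaw) Ry(pitch) Rx(roll)).
In Python, from workcell import sensors, vision, job_done gives the robot as it stands.
- The arm moves only by the tool carry_out, never from a script. Its argument "increments" is a list of rows, each a list of 7 numbers: the turn, a rotation vector about the tool's x, y, z in degrees, then the shift along the tool's x, y, z in mm, then the opening in per cent of the stroke, from 0 (shut) to 100 (fully open). A call has 1 to 12 rows; each row shifts and turns the commanded pose from where the row before left it, along the tool's axes as they then stand; what a row does not reach is not made up. A row lasts 1/8 s, in which the tool goes at most 62.5 mm and 10.7 degrees, less where a joint would pass 70% of its speed; a pose out of reach is approached as far as the arm can. A call is refused whole if a number of a shift passes 62.5 or a number of a turn 10.7, either way. A call with a gripper value outside its range is refused whole. The fingers move at their own pace and stop on an object; "squeeze" is the grip in N (left out, the last holds). Time passes only in rows, so rows that do not move let the fingers close. It gives the time, the measured TCP pose, the force and the opening at its end, in the units of the state.
- sensors.get_obs(): the state, without advancing time (a new reading comes with each control period).
- vision.camera(name): name is "scene" or "side" or "wrist"; returns the picture (400x640x3 uint8, red, green, blue); there is no depth.
- vision.calibration(name): a dict with "camera_matrix" (3x3 intrinsics, pixels), "extrinsics" (4x4, takes a point from world to camera coordinates); the wrist camera has in their place "mount" (4x4, takes a point from camera to tool coordinates, whose origin is the TCP and whose axes are the tool frame's). Camera axes: x right, y up, looking along -z (the intrinsics and any distortion apply to the point x, -y, -z); pixel columns grow to the right and rows downward; lengths in m; the calibration is good to about 2 mm. A picture is of the moment at which its call begins: read the wrist's pose just before it. calibration takes no time and is no camera call.
- job_done(): hands the job in, once; it reports no verdict.
The state is a dict: "time": time; "q": joint angles; "qd": joint speeds; "joint_efforts": joint torques, N m; "ee_pos": TCP position; "tcp_rot": TCP orientation; "wrist_force": force on the tool from outside, world axes, zero at the start; "torque": the same for the moment, N m; "opening": finger opening in m.
Only numpy, scipy, OpenCV 4.12 (cv2) and the standard library are available. Lean on these libraries where they do the work, as an engineer would, in place of code of your own. Each camera call takes 0.05 s, during which the arm holds its last target.

### The job

Move the four colour-coded microscope lenses from the aluminium storage rail into the empty white tray, one to each compartment and in reverse order: seen from the robot, the lens now furthest left on the rail goes into the tray's furthest right compartment, the second from left into the second from right, and so on. Keep every lens upright all the time and leave each one standing flat on its compartment's floor.

Things in the scene. Friction and masses are not known exactly. Their poses are not given: they have to be found in the camera images.
- lens_red_c (a point): centre, half-way up, of the loose red lens: an upright black cylinder 34 mm across and 66 mm tall in all; the top 16 mm is a red cap 29 mm across, and a red band circles the body 39 to 46 mm above its underside. It weighs 0.08 to 0.17 kg. z axis up its length; round, so its yaw is of no account.
- lens_yellow_c (a point): centre, half-way up, of the loose yellow lens: an upright black cylinder 34 mm across and 66 mm tall in all; the top 16 mm is a yellow cap 29 mm across, and a yellow band circles the body 39 to 46 mm above its underside. It weighs 0.08 to 0.17 kg. z axis up its length; round, so its yaw is of no account.
- lens_green_c (a point): centre, half-way up, of the loose green lens: an upright black cylinder 34 mm across and 66 mm tall in all; the top 16 mm is a green cap 29 mm across, and a green band circles the body 39 to 46 mm above its underside. It weighs 0.08 to 0.17 kg. z axis up its length; round, so its yaw is of no account.
- lens_blue_c (a point): centre, half-way up, of the loose blue lens: an upright black cylinder 34 mm across and 66 mm tall in all; the top 16 mm is a blue cap 29 mm across, and a blue band circles the body 39 to 46 mm above its underside. It weighs 0.08 to 0.17 kg. z axis up its length; round, so its yaw is of no account.
- pad_red: fixed round pad, 50 mm across and 4 mm thick, black with a red rim, on the storage rail; the red lens stands on it at the start (within 3 mm of its centre). Origin at the centre of its underside. It stays behind and marks where in the row that lens stood.
- pad_yellow: fixed round pad, 50 mm across and 4 mm thick, black with a yellow rim, on the storage rail; the yellow lens stands on it at the start (within 3 mm of its centre). Origin at the centre of its underside. It stays behind and marks where in the row that lens stood.
- pad_green: fixed round pad, 50 mm across and 4 mm thick, black with a green rim, on the storage rail; the green lens stands on it at the start (within 3 mm of its centre). Origin at the centre of its underside. It stays behind and marks where in the row that lens stood.
- pad_blue: fixed round pad, 50 mm across and 4 mm thick, black with a blue rim, on the storage rail; the blue lens stands on it at the start (within 3 mm of its centre). Origin at the centre of its underside. It stays behind and marks where in the row that lens stood.
- rail: storage rail: fixed aluminium strip 64 mm (its x) by 240 mm (its y), 8 mm thick, with 14 mm high dark end stops; origin at the centre of its underside, on the bench. The four pads lie on it in a row along its y, at y = +87, +29, -29 and -87 mm, in any order. Its +y end is the left end seen from the robot (it is turned at most about 20 degrees), and it may be on the left or right half of the bench.
- tray: fixed white tray with a grey floor, 62 mm (its x) by 236 mm (its y), on the other half of the bench; origin at the centre of its underside, on the bench. Four open square compartments in a row along its y, centres at y = +87, +29, -29 and -87 mm, x = 0, each 54 mm square inside, with a floor 4 mm above the bench and 4 mm thick walls whose top is 12 mm above the bench. Its +y end is the left end seen from the robot (turned at most about 20 degrees).
Not all that is in view belongs to the job. What is shaped like the part that bears lens_blue_c but purple is not meant. Leave any orange look-alike of the part that bears lens_green_c alone.

How it is judged (in metres and radians):
At the end, for the whole second after the job is handed in: Each lens is upright (0.1 rad), at rest (under 20 mm/s), on the floor of the mirrored compartment: the lens whose pad is at rail y = +87, +29, -29, -87 mm is within 14 mm in x and y of tray y = -87, -29, +29, +87 mm, its centre 31 to 43 mm above the tray's underside (((y of pad_red in the frame of rail between 0.067 and 0.107 m and y of lens_red_c in the frame of tray between -0.101 and -0.073 m) or (y of pad_red in the frame of rail between 0.009 and 0.049 m and y of lens_red_c in the frame of tray between -0.043 and -0.015 m) or (y of pad_red in the frame of rail between -0.049 and -0.009 m and y of lens_red_c in the frame of tray between 0.015 and 0.043 m) or (y of pad_red in the frame of rail between -0.107 and -0.067 m and y of lens_red_c in the frame of tray between 0.073 and 0.101 m)) and x of lens_red_c in the frame of tray between -0.014 and 0.014 m and z of lens_red_c in the frame of tray between 0.031 and 0.043 m and angle between each of lens_red_c, lens_yellow_c, lens_green_c, lens_blue_c's own z axis and vertical below 0.1 rad and linear speed of each of lens_red, lens_yellow, lens_green, lens_blue below 0.02 m/s and ((y of pad_yellow in the frame of rail between 0.067 and 0.107 m and y of lens_yellow_c in the frame of tray between -0.101 and -0.073 m) or (y of pad_yellow in the frame of rail between 0.009 and 0.049 m and y of lens_yellow_c in the frame of tray between -0.043 and -0.015 m) or (y of pad_yellow in the frame of rail between -0.049 and -0.009 m and y of lens_yellow_c in the frame of tray between 0.015 and 0.043 m) or (y of pad_yellow in the frame of rail between -0.107 and -0.067 m and y of lens_yellow_c in the frame of tray between 0.073 and 0.101 m)) and x of lens_yellow_c in the frame of tray between -0.014 and 0.014 m and z of lens_yellow_c in the frame of tray between 0.031 and 0.043 m and ((y of pad_green in the frame of rail between 0.067 and 0.107 m and y of lens_green_c in the frame of tray between -0.101 and -0.073 m) or (y of pad_green in the frame of rail between 0.009 and 0.049 m and y of lens_green_c in the frame of tray between -0.043 and -0.015 m) or (y of pad_green in the frame of rail between -0.049 and -0.009 m and y of lens_green_c in the frame of tray between 0.015 and 0.043 m) or (y of pad_green in the frame of rail between -0.107 and -0.067 m and y of lens_green_c in the frame of tray between 0.073 and 0.101 m)) and x of lens_green_c in the frame of tray between -0.014 and 0.014 m and z of lens_green_c in the frame of tray between 0.031 and 0.043 m and ((y of pad_blue in the frame of rail between 0.067 and 0.107 m and y of lens_blue_c in the frame of tray between -0.101 and -0.073 m) or (y of pad_blue in the frame of rail between 0.009 and 0.049 m and y of lens_blue_c in the frame of tray between -0.043 and -0.015 m) or (y of pad_blue in the frame of rail between -0.049 and -0.009 m and y of lens_blue_c in the frame of tray between 0.015 and 0.043 m) or (y of pad_blue in the frame of rail between -0.107 and -0.067 m and y of lens_blue_c in the frame of tray between 0.073 and 0.101 m)) and x of lens_blue_c in the frame of tray between -0.014 and 0.014 m and z of lens_blue_c in the frame of tray between 0.031 and 0.043 m); the robot touches nothing.
It fails at once if the red lens is tipped more than 0.6 rad from upright (angle between lens_red_c's own z axis and vertical above 0.6 rad).
It fails at once if the yellow lens is tipped more than 0.6 rad from upright (angle between lens_yellow_c's own z axis and vertical above 0.6 rad).
It fails at once if the green lens is tipped more than 0.6 rad from upright (angle between lens_green_c's own z axis and vertical above 0.6 rad).
It fails at once if the blue lens is tipped more than 0.6 rad from upright (angle between lens_blue_c's own z axis and vertical above 0.6 rad).
It also fails if it takes over 104 s, if anything falls off the work surface, if the arm or the gripper's body presses on something with over 40 N, if the wrist force passes 120 N, or if a joint passes its speed limit or range.

## Working session

There is one attempt and no reset: what is moved stays moved. The work goes in short steps, Python scripts to look and compute and a tool call to move; the robot and the scene stay as the last step left them, time stands still between calls to the robot, and variables do not carry over. Pictures are saved under pics/ and viewed, and the job is handed in when it is done.

Besides the shell and the picture viewer there is one more tool, called after "Call:" by a JSON object that holds its "name" and its "arguments", one argument or row to a line. carry_out: Moves the arm, as the interface text tells. Its arguments: {"type":"object","properties":{"increments":{"type":"array"},"squeeze":{"type":"number"}},"required":["increments"]}

```bash
mkdir -p pics; ls
python3 - <<'E'
from workcell import sensors, vision
import cv2,numpy as np
np.set_printoptions(precision=4,suppress=True)
print(sensors.get_obs())
for n in ["scene","side","wrist"]:
    im=vision.camera(n); cv2.imwrite(f"pics/{n}0.png",im[:,:,::-1])
    c=vision.calibration(n)
    for k,v in c.items(): print(n,k,v)
E
```

```text
pics
{'time': 0.0, 'q': array([-63.3688,   5.0111,  10.0347,  95.1   ,  -0.0009,  90.002 ]), 'qd': array([-0.0334, -0.0449,  0.13  , -0.0252,  0.004 ,  0.0469]), 'joint_efforts': array([  0.0009, -52.039 ,  46.4803,   0.0163,   0.0001,  -0.    ]), 'ee_pos': array([ 0.2464, -0.4914,  0.2306]), 'tcp_rot': array([-179.3104,   89.9237,  117.3187]), 'wrist_force': array([-0.1168, -0.163 ,  0.5478]), 'torque': array([-0.013 , -0.0283,  0.0625]), 'opening': 0.08546245171192945}
scene camera_matrix [[429.729    0.     321.5861]
 [  0.     429.729  199.9479]
 [  0.       0.       1.    ]]
scene extrinsics [[ 0.2722  0.9622  0.0076 -0.1295]
 [-0.5863  0.1596  0.7942  0.2497]
 [ 0.763  -0.2207  0.6076 -1.354 ]
 [ 0.      0.      0.      1.    ]]
side camera_matrix [[460.4622   0.     316.3943]
 [  0.     460.4622 191.7907]
 [  0.       0.       1.    ]]
side extrinsics [[-0.7668 -0.6414 -0.0251  0.4006]
 [ 0.3256 -0.4224  0.8459 -0.2128]
 [-0.5531  0.6405  0.5328 -0.8337]
 [ 0.      0.      0.      1.    ]]
wrist camera_matrix [[346.88     0.     320.6223]
 [  0.     346.88   198.6926]
 [  0.       0.       1.    ]]
wrist mount [[ 0.0005  0.3235 -0.9462 -0.1429]
 [ 0.0003  0.9462  0.3235  0.0838]
 [ 1.     -0.0004  0.0004  0.0003]
 [ 0.      0.      0.      1.    ]]
```

View pics/scene0.png

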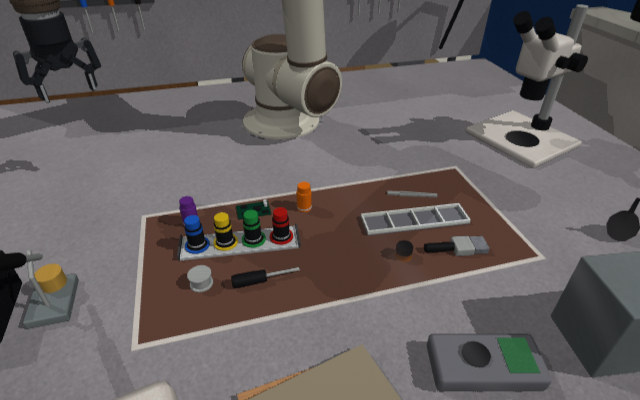

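View pics/side0.png

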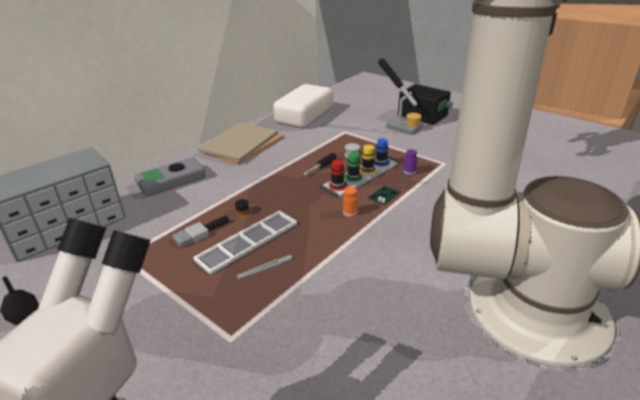

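View pics/wrist0.png

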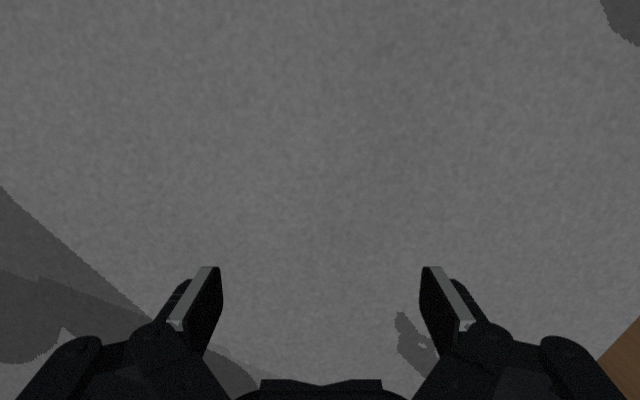

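The scene camera faces the robot, so image right is the robot's left (+y). Lenses at (194,233) blue, (223,230) yellow, (251,228) green and (280,225) red. The look-alikes are purple (188,208) and orange (304,196), and the tray is around (415,218). Next I'll measure from both fixed views.

```bash
cat > h.py <<'E'
import cv2,numpy as np
from workcell import sensors, vision
from scipy.spatial.transform import Rotation as R
np.set_printoptions(precision=4,suppress=True)
HUE={'red':[(0,6),(174,180)],'orange':[(8,17)],'yellow':[(20,32)],'green':[(50,85)],'blue':[(105,122)],'purple':[(128,150)]}
def T_tool(o):
    T=np.eye(4);T[:3,:3]=R.from_euler('xyz',o['tcp_rot'],degrees=True).as_matrix();T[:3,3]=o['ee_pos'];return T
def cam(n,o=None):
    c=vision.calibration(n);K=np.array(c['camera_matrix'])
    if n=='wrist': Twc=T_tool(o)@np.array(c['mount'])
    else: Twc=np.linalg.inv(np.array(c['extrinsics']))
    return K,Twc
def ray(uv,K,Twc):
    d=np.linalg.inv(K)@np.array([uv[0],uv[1],1.]);d=Twc[:3,:3]@np.array([d[0],-d[1],-d[2]])
    return Twc[:3,3],d
def onz(uv,z,K,Twc):
    p,d=ray(uv,K,Twc);return p+d*(z-p[2])/d[2]
def proj(P,K,Twc):
    c=np.linalg.inv(Twc)@np.append(P,1);v=K@np.array([c[0],-c[1],-c[2]]);return v[:2]/v[2]
def tri(uvs,cams):
    A=np.zeros((3,3));b=np.zeros(3)
    for uv,(K,T) in zip(uvs,cams):
        p,d=ray(uv,K,T);d/=np.linalg.norm(d);M=np.eye(3)-np.outer(d,d);A+=M;b+=M@p
    return np.linalg.solve(A,b)
def mask(im,col,s=110,v=50):
    h=cv2.cvtColor(im,cv2.COLOR_RGB2HSV);m=np.zeros(h.shape[:2],np.uint8)
    for a,b in HUE[col]: m|=cv2.inRange(h,(a,s,v),(b,255,255))
    return m
def blobs(m,amin=15):
    n,l,st,c=cv2.connectedComponentsWithStats(m)
    return sorted([(int(st[i,4]),c[i].round(1).tolist(),st[i,:4].tolist()) for i in range(1,n) if st[i,4]>=amin],reverse=True)
E
python3 - <<'E'
from h import *
ims={n:cv2.imread(f'pics/{n}0.png')[:,:,::-1].copy() for n in ['scene','side']}
for c in ['red','yellow','green','blue','orange','purple']:
    for n in ims: print(c,n,blobs(mask(ims[n],c),10)[:6])
K,T=cam('scene')
for uv in [(362,216),(369,233),(466,206),(470,221)]: print(uv,onz(uv,.012,K,T))
im=ims['scene']
cv2.imwrite('pics/crop1.png',cv2.resize(im[170:300,130:330],None,fx=4,fy=4,interpolation=2)[:,:,::-1])
cv2.imwrite('pics/crop2.png',cv2.resize(im[170:290,340:540],None,fx=4,fy=4,interpolation=2)[:,:,::-1])
E
```

```text
red scene [(262, [280.2, 216.5], [272, 207, 17, 21]), (109, [281.2, 238.9], [270, 230, 23, 15])]
red side [(221, [337.0, 166.7], [330, 158, 15, 18]), (61, [337.9, 186.9], [330, 182, 18, 8])]
yellow scene [(652, [50.6, 277.8], [34, 264, 33, 29]), (284, [221.9, 222.2], [214, 212, 18, 21]), (121, [225.7, 244.6], [214, 234, 24, 17])]
yellow side [(167, [367.8, 152.3], [362, 145, 12, 16]), (61, [366.4, 170.8], [359, 166, 17, 8])]
green scene [(985, [517.6, 354.9], [498, 338, 42, 35]), (196, [250.5, 216.4], [243, 209, 16, 16]), (104, [254.0, 241.7], [242, 232, 24, 15]), (53, [251.6, 226.7], [243, 222, 17, 8])]
green side [(134, [353.3, 159.7], [348, 153, 11, 15]), (108, [384.9, 193.6], [373, 189, 25, 12]), (34, [350.1, 178.2], [343, 175, 18, 6])]
blue scene [(1159, [501.9, 48.9], [472, 11, 52, 69]), (280, [192.4, 224.9], [184, 215, 19, 21]), (258, [621.3, 4.4], [607, 0, 29, 12]), (228, [561.4, 23.1], [551, 12, 20, 23]), (200, [528.7, 9.2], [510, 0, 37, 23]), (125, [197.3, 247.5], [185, 237, 25, 17])]
blue side [(130, [381.7, 145.7], [377, 139, 10, 14]), (36, [381.4, 163.5], [373, 160, 17, 6])]
orange scene [(13360, [264.0, 270.4], [139, 182, 251, 161]), (5840, [454.4, 221.5], [363, 170, 174, 107]), (547, [219.3, 218.0], [198, 204, 45, 30]), (527, [120.8, 90.7], [49, 82, 149, 18]), (328, [261.9, 388.2], [237, 372, 65, 28]), (151, [19.9, 100.4], [0, 97, 42, 8])]
orange side [(10762, [592.6, 63.8], [534, 4, 106, 125]), (436, [349.9, 201.8], [342, 187, 17, 32]), (107, [267.6, 143.2], [248, 135, 33, 23]), (102, [242.3, 212.9], [235, 209, 16, 9]), (13, [233.2, 161.5], [228, 160, 10, 4]), (12, [364.3, 145.4], [362, 143, 8, 8])]
purple scene [(288, [187.0, 206.9], [179, 196, 19, 27])]
purple side [(226, [409.9, 161.0], [404, 150, 13, 22])]
(362, 216) [0.5253 0.08   0.012 ]
(369, 233) [0.583  0.0748 0.012 ]
(466, 206) [0.5546 0.3252 0.012 ]
(470, 221) [0.6049 0.3053 0.012 ]
```

View pics/crop1.png

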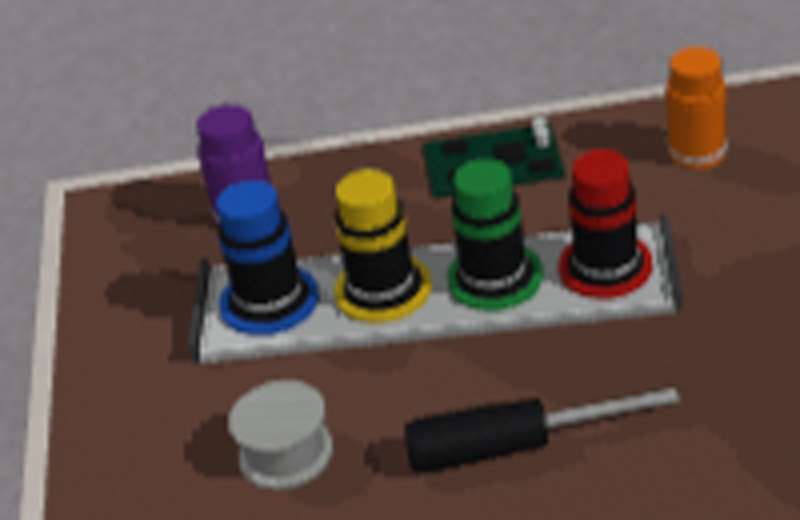

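View pics/crop2.png

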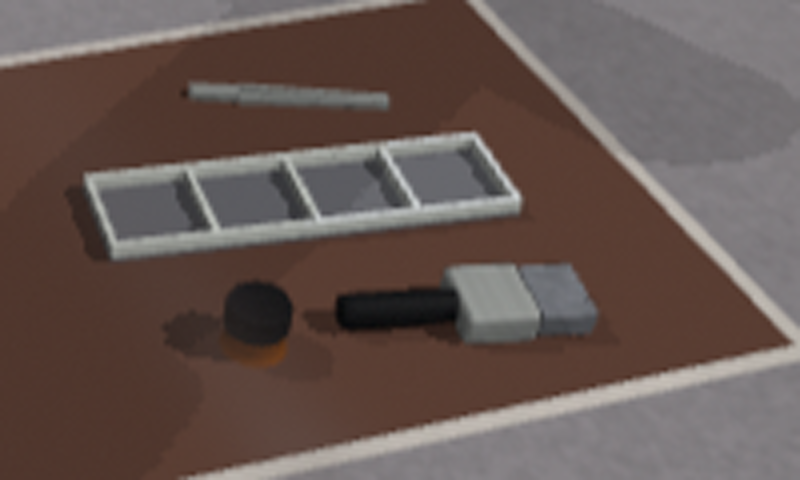

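Run:
```python
from h import *
ims={n:cv2.imread(f'pics/{n}0.png')[:,:,::-1].copy() for n in ['scene','side']}
cs=[cam('scene'),cam('side')]
caps={'red':((280.2,216.5),(337,166.7)),'yellow':((221.9,222.2),(367.8,152.3)),'green':((250.5,218.6),(353.3,159.7)),'blue':((192.4,224.9),(381.7,145.7)),'purple':((187,206.9),(409.9,161)),'orange':((304,196),(349.9,201.8))}
for c,u in caps.items():
    P=tri(u,cs);print(c,P,[ (proj(P,*k)-np.array(x)).round(1) for k,x in zip(cs,u)], onz(u[0],.067,*cs[0]),onz(u[1],.067,*cs[1]))
for uv in [(361.3,213.8),(458.8,203.3),(470,219.5),(366.8,231.3)]: print(uv,onz(uv,.012,*cs[0]))
```

```text
red [ 0.5419 -0.1072  0.0646] [array([-0., -0.]), array([-0.,  0.])] [ 0.5448 -0.1076  0.067 ] [ 0.5393 -0.1039  0.067 ]
yellow [ 0.5269 -0.2232  0.0628] [array([0.1, 0.1]), array([ 0.1, -0.1])] [ 0.5317 -0.2233  0.067 ] [ 0.5223 -0.2157  0.067 ]
green [ 0.5324 -0.1657  0.0635] [array([0.4, 0.3]), array([ 0.3, -0.2])] [ 0.5355 -0.1667  0.067 ] [ 0.5285 -0.1589  0.067 ]
blue [ 0.5197 -0.2803  0.0622] [array([0.3, 0.3]), array([ 0.2, -0.2])] [ 0.5246 -0.2803  0.067 ] [ 0.5144 -0.2707  0.067 ]
purple [ 0.4325 -0.2897  0.0411] [array([1.2, 1.1]), array([ 1. , -0.9])] [ 0.4628 -0.2887  0.067 ] [ 0.4094 -0.2406  0.067 ]
orange [ 0.4473 -0.0343  0.0342] [array([-0.1, -0. ]), array([-0.1,  0. ])] [ 0.4901 -0.0442  0.067 ] [0.4182 0.0056 0.067 ]
(361.3, 213.8) [0.5176 0.0812 0.012 ]
(458.8, 203.3) [0.5411 0.3143 0.012 ]
(470, 219.5) [0.6003 0.308  0.012 ]
(366.8, 231.3) [0.5766 0.0722 0.012 ]
```

```bash
cat >> h.py <<'E'
def goto(x,y,z,yawjaw):
    """jaw axis (tool z) heading yawjaw deg in world; tool x down. prints total turn (tool rotvec deg) and shift (tool mm, start frame / end frame)"""
    o=sensors.get_obs();T=T_tool(o)
    a=np.radians(yawjaw);zz=np.array([np.cos(a),np.sin(a),0]);xx=np.array([0,0,-1.]);Rt=np.c_[xx,np.cross(zz,xx),zz]
    rv=R.from_matrix(T[:3,:3].T@Rt).as_rotvec(degrees=True)
    d=(np.array([x,y,z])-T[:3,3])*1000
    print('t',o['time'],'at',T[:3,3],'q',o['q'].round(1),'open',round(o['opening'],4),'F',o['wrist_force'].round(1))
    print(' turn',rv.round(2),'shift startframe',(T[:3,:3].T@d).round(1),'endframe',(Rt.T@d).round(1))
E
python3 - <<'E'
from h import *
o=sensors.get_obs();print(T_tool(o))
goto(.53,-.19,.26,-7.3);goto(.53,-.19,.26,172.7)
E
```

```text
[[-0.0004  0.8939  0.4482  0.2465]
 [ 0.0009  0.4482 -0.8939 -0.4915]
 [-1.      0.     -0.001   0.2308]
 [ 0.      0.      0.      1.    ]]
t 0.15 at [ 0.2465 -0.4915  0.2308] q [-63.4   5.   10.   95.1   0.   90. ] open 0.0855 F [-0.6  0.3  0.4]
 turn [-56.07  -0.05  -0.03] shift startframe [ -29.1  388.6 -142.4] endframe [-29.2 335.1 242.9]
t 0.15 at [ 0.2465 -0.4915  0.2308] q [-63.4   5.   10.   95.1   0.   90. ] open 0.0855 F [-0.6  0.3  0.4]
 turn [123.93  -0.03   0.06] shift startframe [ -29.1  388.6 -142.4] endframe [ -29.2 -335.1 -242.9]
```

Call:
{"name": "carry_out", "arguments": {
  "increments": [
    [0, 0, 0, -4, 52.5, -25.6, 100],
    [0, 0, 0, -4, 52.5, -25.6, 100],
    [0, 0, 0, -4, 52.5, -25.6, 100],
    [0, 0, 0, -4, 52.5, -25.6, 100],
    [0, 0, 0, -4, 52.5, -25.6, 100],
    [0, 0, 0, -4, 52.5, -25.6, 100],
    [0, 0, 0, -4, 52.5, -25.6, 100],
    [0, 0, 0, -4, 52.5, -25.6, 100]
  ]
}}

```text
time: 1.15
ee_pos: [0.531, -0.1186, 0.2633]
tcp_rot: [-70.2, 90.0, -133.5]
wrist_force: [0.3, -0.7, 0.3]
opening: 0.0857
```

Call:
{"name": "carry_out", "arguments": {
  "increments": [
    [-9.35, 0, 0, 0, 0, 0, 100],
    [-9.35, 0, 0, 0, 0, 0, 100],
    [-9.35, 0, 0, 0, 0, 0, 100],
    [-9.35, 0, 0, 0, 0, 0, 100],
    [-9.35, 0, 0, 0, 0, 0, 100],
    [-9.35, 0, 0, 0, 0, 0, 100],
    [0, 0, 0, 0, 0, 0, 100],
    [0, 0, 0, 0, 0, 0, 100]
  ]
}}

```text
time: 2.15
ee_pos: [0.5301, -0.1203, 0.2631]
tcp_rot: [176.7, 90.0, 169.2]
wrist_force: [0.3, 0.1, 0.2]
opening: 0.0856
```

Run:
```python
from h import *
goto(.53,-.12,.26,-7.3)
o=sensors.get_obs();im=vision.camera('wrist');cv2.imwrite('pics/w1.png',im[:,:,::-1]);np.save('w1.npy',T_tool(o))
K,T=cam('wrist',o)
for c in ['red','yellow','green','blue']:print(c,blobs(mask(im,c),40))
```

```text
t 2.15 at [ 0.5301 -0.1203  0.2631] q [-12.8   5.   13.6  98.7  -0.   84.7] open 0.0856 F [0.3 0.1 0.2]
 turn [-0.17 -0.02 -0.  ] shift startframe [ 3.1  0.3 -0.2] endframe [ 3.1  0.3 -0.2]
red [(1229, [330.0, 149.4], [308, 124, 43, 49])]
yellow [(677, [331.6, 262.4], [319, 247, 27, 32]), (370, [329.5, 238.7], [310, 223, 40, 33])]
green [(1464, [242.7, 195.1], [218, 160, 48, 63]), (694, [331.3, 212.9], [318, 198, 28, 31]), (397, [329.6, 188.5], [310, 175, 41, 33])]
blue [(614, [331.8, 306.5], [320, 292, 25, 30]), (134, [330.9, 289.0], [317, 284, 29, 17]), (91, [314.8, 277.5], [312, 265, 7, 26]), (75, [346.5, 278.2], [344, 268, 6, 21])]
```

View pics/w1.png

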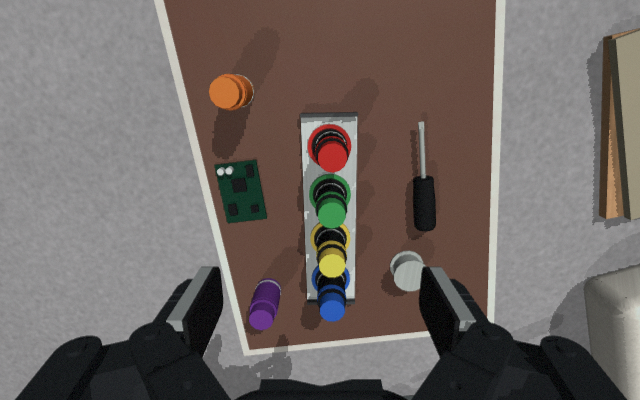

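Run:
```python
from h import *
im=cv2.imread('pics/w1.png')[:,:,::-1].copy()
c=vision.calibration('wrist');K=np.array(c['camera_matrix']);T=np.load('w1.npy')@np.array(c['mount'])
# cap tops
tops={'yellow':(319,247,27,32),'green':(318,198,28,31),'blue':(320,292,25,30)}
m=mask(im,'red');m[:140]=0
print('red cap',blobs(m)); 
P={}
for k,(x,y,w,h) in tops.items():
    P[k]=onz((x+w/2,y+h-w/2),.078,K,T);print(k,P[k],onz((x+w/2-.5,y+h/2),.070,K,T))
v=P['green']-P['blue'];print('yaw',np.degrees(np.arctan2(-v[0],v[1])),np.linalg.norm(v)/2)
print('red top est',onz((332.5,171-13.5),.078,K,T))
# rail corners z=.008
for uv in [(301,119),(356,119),(305,299),(353,299)]: print(uv,onz(uv,.008,K,T))
cv2.imwrite('pics/w1c.png',cv2.resize(im[100:340,200:440],(800,800*240//240))[:600,:,::-1])
```

```text
red cap [(928, [330.5, 154.7], [308, 140, 43, 33]), (27, [318.1, 144.6], [314, 140, 10, 13])]
yellow [ 0.5296 -0.2252  0.078 ] [ 0.5291 -0.2267  0.07  ]
green [ 0.536  -0.1676  0.078 ] [ 0.5355 -0.169   0.07  ]
blue [ 0.523  -0.2806  0.078 ] [ 0.5223 -0.2831  0.07  ]
yaw -6.566852684992347 0.05689552377503597
red top est [ 0.5435 -0.1088  0.078 ]
(301, 119) [ 0.514  -0.0757  0.008 ]
(356, 119) [ 0.5753 -0.0837  0.008 ]
(305, 299) [ 0.4843 -0.311   0.008 ]
(353, 299) [ 0.5483 -0.3194  0.008 ]
```

View pics/w1c.png

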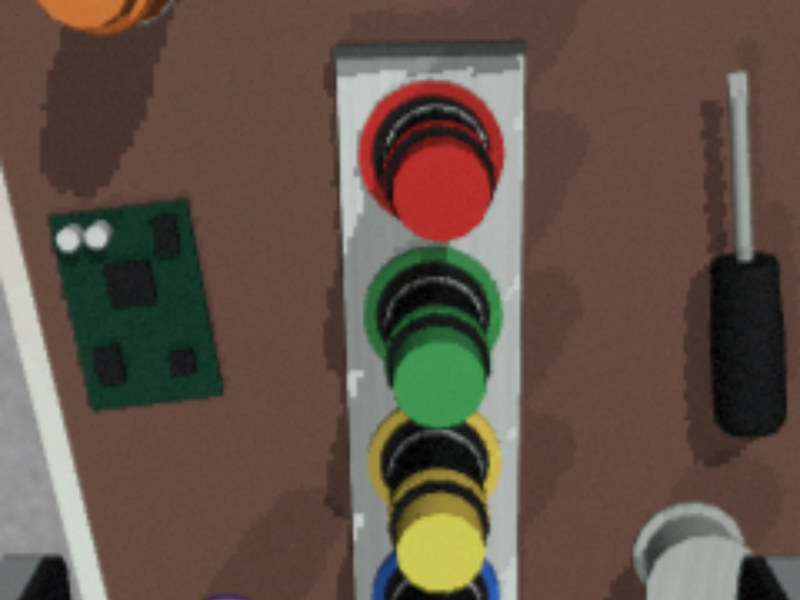

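Lens tops from the wrist view: red (332.6,157), green (332,212), yellow (332.5,265.5) and blue (332.5,310). From the robot's left the order is red, green, yellow, blue. The look-alikes, purple (264,305) and orange (232,92), stand off the rail. I'll pick red first.

Call:
{"name": "carry_out", "arguments": {
  "increments": [
    [0, 0, 0, 0, 13, 11.8, 75],
    [0, 0, 0, 40, 0, 0, 75],
    [0, 0, 0, 50, 0, 0, 75],
    [0, 0, 0, 50, 0, 0, 75],
    [0, 0, 0, 30, 0, 0, 75],
    [0, 0, 0, 0, 0, 0, 75],
    [0, 0, 0, 0, 0, 0, 75]
  ]
}}

```text
time: 3.08
ee_pos: [0.5445, -0.1087, 0.0948]
tcp_rot: [-1.4, 89.9, -8.7]
wrist_force: [0.2, -0.5, -0.0]
opening: 0.0638
```

Run:
```python
from h import *
goto(.5435,-.1088,.024,-7)
o=sensors.get_obs();im=vision.camera('wrist');cv2.imwrite('pics/w2.png',im[:,:,::-1])
```

```text
t 3.075 at [ 0.5445 -0.1087  0.0948] q [-11.3   5.1  -4.9  79.9   0.   86. ] open 0.0638 F [ 0.2 -0.5 -0. ]
 turn [-0.28  0.09  0.  ] shift startframe [70.8 -0.2 -1.1] endframe [70.8 -0.2 -1. ]
```

View pics/w2.png

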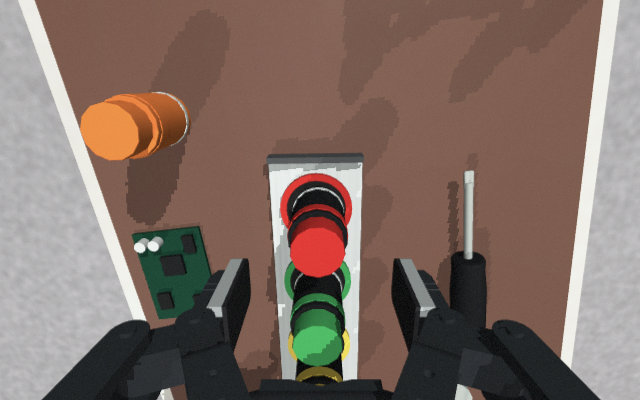

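Red cap at (318,248) lies centred between the fingers. It is about 2 mm forward in tool y, so I'll nudge, descend and close.

Call:
{"name": "carry_out", "arguments": {
  "increments": [
    [0, 0, 0, 25, 1.5, -1, 75],
    [0, 0, 0, 25, 0, 0, 75],
    [0, 0, 0, 15, 0, 0, 75],
    [0, 0, 0, 6, 0, 0, 75],
    [0, 0, 0, 0, 0, 0, 75],
    [0, 0, 0, 0, 0, 0, 30],
    [0, 0, 0, 0, 0, 0, 30],
    [0, 0, 0, 0, 0, 0, 20],
    [0, 0, 0, 0, 0, 0, 20],
    [0, 0, 0, 0, 0, 0, 20],
    [0, 0, 0, 0, 0, 0, 20]
  ],
  "squeeze": 40
}}

```text
time: 4.5
ee_pos: [0.5432, -0.1074, 0.0232]
tcp_rot: [-4.0, 89.9, -11.3]
wrist_force: [-1.4, 0.0, 5.5]
opening: 0.0329
```

Run:
```python
from h import *
goto(.5435,-.1088,.024,-7)
im=vision.camera('wrist');cv2.imwrite('pics/w3.png',im[:,:,::-1])
```

```text
t 4.5 at [ 0.5432 -0.1074  0.0232] q [-11.2   6.6 -11.3  72.1  -0.   86.1] open 0.0329 F [-1.4  0.   5.5]
 turn [-0.27  0.08  0.01] shift startframe [-0.8 -1.3  0.4] endframe [-0.8 -1.3  0.4]
```

View pics/w3.png

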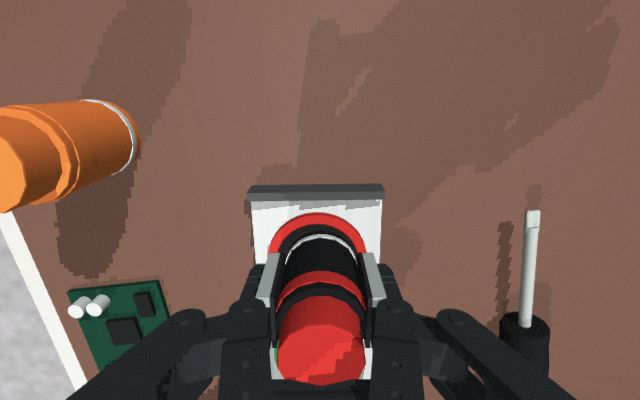

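Call:
{"name": "carry_out", "arguments": {
  "increments": [
    [0, 0, 0, -20, 0, 0, 20],
    [0, 0, 0, -50, 0, 0, 20],
    [0, 0, 0, -60, 0, 0, 20],
    [0, 0, 0, -50, 0, 0, 20],
    [0, 0, 0, 0, 48, -5, 20],
    [0, 0, 0, 0, 48, -5, 20],
    [0, 0, 0, 0, 48, -5, 20],
    [-1.3, 0, 0, 0, 48, -5, 20],
    [0, 0, 0, 0, 48, -5, 20],
    [0, 0, 0, 0, 48, -5, 20],
    [0, 0, 0, 0, 48, -5, 20],
    [0, 0, 0, 0, 0, 0, 20]
  ]
}}

```text
time: 6.05
ee_pos: [0.5467, 0.2333, 0.2014]
tcp_rot: [-173.5, 89.9, -179.3]
wrist_force: [0.2, -0.6, -1.8]
opening: 0.0331
```

Call:
{"name": "carry_out", "arguments": {
  "increments": [
    [0, 0, 0, 0, 0, 0, 20],
    [0, 0, 0, 0, 0, 0, 20]
  ]
}}

```text
time: 6.3
ee_pos: [0.5473, 0.2295, 0.2023]
tcp_rot: [-85.6, 90.0, -91.7]
wrist_force: [-0.0, -0.3, -1.0]
opening: 0.033
```

Run:
```python
from h import *
goto(.55,.107,.1,-5.8)
o=sensors.get_obs();im=vision.camera('wrist');cv2.imwrite('pics/w4.png',im[:,:,::-1]);np.save('w4.npy',T_tool(o))
```

```text
t 6.3 at [0.5473 0.2295 0.2023] q [ 22.7  10.5  13.   92.5  -0.  118.8] open 0.033 F [-0.  -0.3 -1. ]
 turn [-0.24  0.    0.01] shift startframe [ 102.4 -121.5   15.5] endframe [ 102.3 -121.6   15. ]
```

View pics/w4.png

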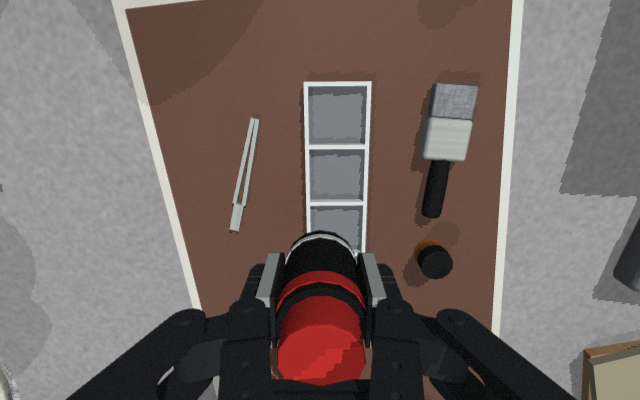

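Run:
```python
from h import *
c=vision.calibration('wrist');K=np.array(c['camera_matrix']);T=np.load('w4.npy')@np.array(c['mount'])
g=lambda u,v:onz((u,v),.012,K,T)
im=cv2.imread('pics/w4.png')
cv2.imwrite('pics/w4c.png',cv2.resize(im[70:260,270:400],None,fx=3.15,fy=3.15))
for uv in [(304,82),(372,82),(306.5,147),(369.5,147),(307.5,203.5),(367.5,203.5)]: print(uv,g(*uv))
print('far/div mid',(g(304,82)+g(372,82))/2,(g(306.5,147)+g(369.5,147))/2,(g(307.5,203.5)+g(367.5,203.5))/2)
```

```text
(304, 82) [0.5413 0.3124 0.012 ]
(372, 82) [0.6029 0.3059 0.012 ]
(306.5, 147) [0.5365 0.253  0.012 ]
(369.5, 147) [0.5971 0.2467 0.012 ]
(307.5, 203.5) [0.5307 0.1954 0.012 ]
(367.5, 203.5) [0.5916 0.189  0.012 ]
far/div mid [0.5721 0.3091 0.012 ] [0.5668 0.2498 0.012 ] [0.5611 0.1922 0.012 ]
```

View pics/w4c.png

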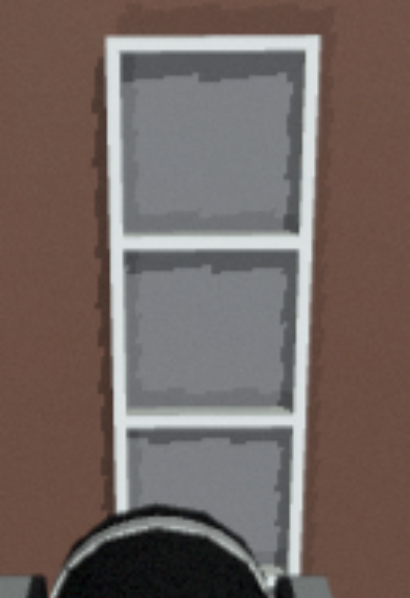

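Call:
{"name": "carry_out", "arguments": {
  "increments": [
    [-0.3, 0, 0, 0, -40, 5.5, 20],
    [0, 0, 0, 0, -42, 6, 20],
    [0, 0, 0, 0, -40, 5.5, 20],
    [0, 0, 0, 40, 0, 0, 20],
    [0, 0, 0, 50, 0, 0, 20],
    [0, 0, 0, 40, 0, 0, 20],
    [0, 0, 0, 20, 0, 0, 20],
    [0, 0, 0, 0, 0, 0, 20],
    [0, 0, 0, 0, 0, 0, 20]
  ]
}}

```text
time: 7.48
ee_pos: [0.5525, 0.1071, 0.0537]
tcp_rot: [16.3, 89.9, 10.6]
wrist_force: [0.1, 0.2, -0.7]
opening: 0.0331
```

Run:
```python
from h import *
goto(.5519,.1064,.0157,-5.7)
im=vision.camera('wrist');cv2.imwrite('pics/w5.png',im[:,:,::-1])
im=vision.camera('side');cv2.imwrite('pics/s5.png',cv2.resize(im[130:330,150:450],None,fx=2.6,fy=2.6)[:,:,::-1])
```

```text
t 7.475 at [0.5525 0.1071 0.0537] q [ 11.    6.9  -7.5  75.5  -0.  106.7] open 0.0331 F [ 0.1  0.2 -0.7]
 turn [-0.01  0.09 -0.03] shift startframe [38.  -0.7 -0.6] endframe [38.  -0.7 -0.5]
```

View pics/w5.png

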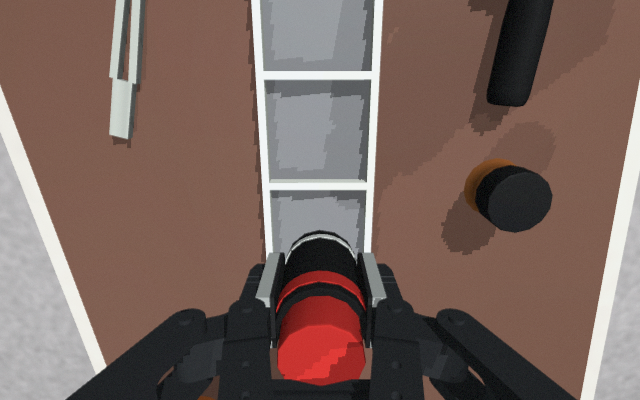

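View pics/s5.png

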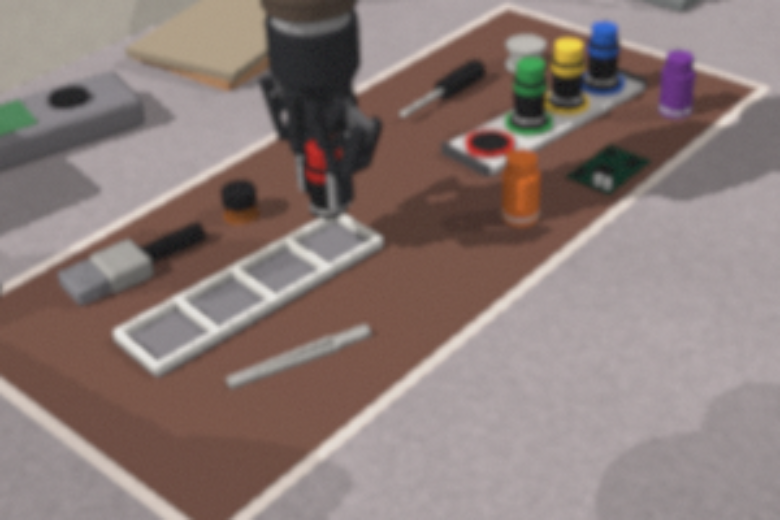

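The lens hangs upright over the end compartment, so I'll lower it.

Call:
{"name": "carry_out", "arguments": {
  "increments": [
    [0, 0, 0, 14, -0.7, -0.5, 20],
    [0, 0, 0, 12, 0, 0, 20],
    [0, 0, 0, 7, 0, 0, 20],
    [0, 0, 0, 3, 0, 0, 20],
    [0, 0, 0, 1.5, 0, 0, 20],
    [0, 0, 0, 0, 0, 0, 20],
    [0, 0, 0, 0, 0, 0, 20]
  ]
}}

```text
time: 8.45
ee_pos: [0.5515, 0.1068, 0.0152]
tcp_rot: [25.9, 90.0, 20.2]
wrist_force: [-3.4, 0.1, 3.5]
opening: 0.0331
```

Run:
```python
from h import *
goto(.5519,.1064,.0157,-5.7)
```

```text
t 8.45 at [0.5515 0.1068 0.0152] q [ 11.    8.  -10.6  71.3   0.  106.6] open 0.0331 F [-3.4  0.1  3.5]
 turn [ 0.03  0.02 -0.01] shift startframe [-0.5 -0.3  0.5] endframe [-0.5 -0.3  0.5]
```

Call:
{"name": "carry_out", "arguments": {
  "increments": [
    [0, 0, 0, 0, 0, 0, 50],
    [0, 0, 0, 0, 0, 0, 70],
    [0, 0, 0, 0, 0, 0, 70],
    [0, 0, 0, 0, 0, 0, 70],
    [0, 0, 0, -20, 0, 0, 75],
    [0, 0, 0, -50, 0, 0, 75],
    [0, 0, 0, -60, 0, 0, 75],
    [0, 0, 0, -40, 0, 0, 75],
    [0, 0, 0, 0, 0, 0, 75]
  ]
}}

```text
time: 9.57
ee_pos: [0.5528, 0.107, 0.1885]
tcp_rot: [16.9, 89.7, 11.2]
wrist_force: [0.5, -0.0, -0.8]
opening: 0.0639
```

Run:
```python
from h import *
goto(.536,-.167,.1,-7)
im=vision.camera('wrist');cv2.imwrite('pics/w6.png',im[:,:,::-1])
```

```text
t 9.575 at [0.5528 0.107  0.1885] q [ 11.    5.7   6.1  90.1   0.  106.6] open 0.0639 F [ 0.5 -0.  -0.8]
 turn [ 1.33  0.33 -0.1 ] shift startframe [  88.1 -274.5    9.9] endframe [  88.5 -274.    16.8]
```

View pics/w6.png

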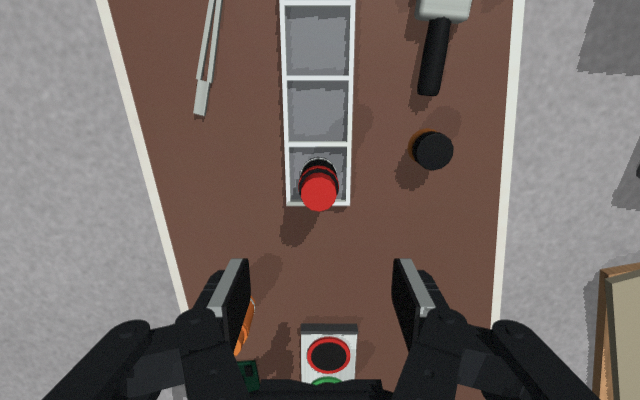

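Red stands in the end compartment, cap at (319,192), upright. Next is green.

Call:
{"name": "carry_out", "arguments": {
  "increments": [
    [1.3, 0, 0, 0, -50, 3, 75],
    [0, 0, 0, 0, -57, 4, 75],
    [0, 0, 0, 0, -57, 4, 75],
    [0, 0, 0, 0, -57, 4, 75],
    [0, 0, 0, 10, -52, 2, 75],
    [0, 0, 0, 40, 0, 0, 75],
    [0, 0, 0, 40, 0, 0, 75],
    [0, 0, 0, 0, 0, 0, 75],
    [0, 0, 0, 0, 0, 0, 75]
  ]
}}

```text
time: 10.75
ee_pos: [0.5364, -0.1663, 0.0956]
tcp_rot: [-5.4, 90.0, -12.3]
wrist_force: [0.9, -0.5, 1.0]
opening: 0.0639
```

Run:
```python
from h import *
goto(.536,-.166,.0235,-7)
im=vision.camera('wrist');cv2.imwrite('pics/w7.png',im[:,:,::-1]);o=sensors.get_obs()
K,T=cam('wrist',o)
print('tcp axis at z.078 ->',proj(np.r_[o['ee_pos'][:2],.078],K,T),[b for b in blobs(mask(im,'green'),100)])
```

```text
t 10.75 at [ 0.5364 -0.1663  0.0956] q [-17.2   6.   -3.8  80.2   0.   79.7] open 0.0639 F [ 0.9 -0.5  1. ]
 turn [0.05 0.02 0.  ] shift startframe [72.1  0.2 -0.4] endframe [72.1  0.2 -0.4]
tcp axis at z.078 -> [319.4486 250.3988] [(4920, [170.1, 202.7], [120, 148, 94, 105]), (2676, [318.2, 248.1], [291, 218, 55, 61]), (1272, [318.1, 199.2], [283, 173, 71, 60])]
```

View pics/w7.png

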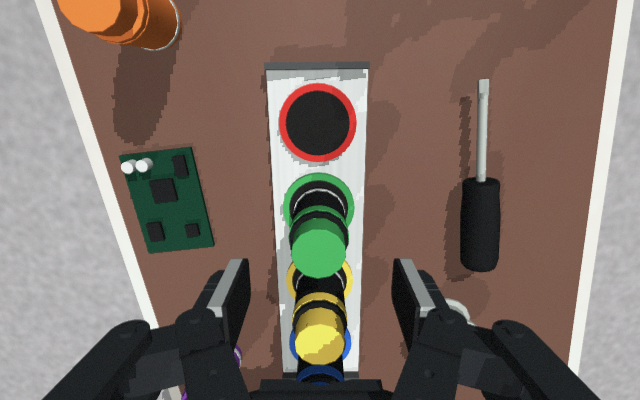

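Green cap at (318,250) is right on the tool axis (319,250). Descend, grip and lift.

Call:
{"name": "carry_out", "arguments": {
  "increments": [
    [0, 0, 0, 25, 0, 0, 75],
    [0, 0, 0, 25, 0, 0, 75],
    [0, 0, 0, 16, 0, 0, 75],
    [0, 0, 0, 6, 0, 0, 75],
    [0, 0, 0, 0, 0, 0, 75],
    [0, 0, 0, 0, 0, 0, 30],
    [0, 0, 0, 0, 0, 0, 30],
    [0, 0, 0, 0, 0, 0, 20],
    [0, 0, 0, 0, 0, 0, 20],
    [0, 0, 0, 0, 0, 0, 20],
    [0, 0, 0, 0, 0, 0, 20]
  ],
  "squeeze": 40
}}

```text
time: 12.18
ee_pos: [0.5367, -0.1666, 0.0238]
tcp_rot: [-11.6, 89.9, -18.6]
wrist_force: [-0.8, 0.2, 5.7]
opening: 0.0333
```

Call:
{"name": "carry_out", "arguments": {
  "increments": [
    [0, 0, 0, -20, 0, 0, 20],
    [0, 0, 0, -50, 0, 0, 20],
    [0, 0, 0, -60, 0, 0, 20],
    [0, 0, 0, -40, 0, 0, 20],
    [0, 0, 0, 0, 0, 0, 20]
  ]
}}

```text
time: 12.8
ee_pos: [0.5375, -0.1668, 0.1963]
tcp_rot: [-9.8, 89.7, -16.8]
wrist_force: [-0.2, -1.1, -1.7]
opening: 0.033
```

Run:
```python
from h import *
goto(.5576,.1641,.0157,-5.7)
```

```text
t 12.8 at [ 0.5375 -0.1668  0.1963] q [-17.2   5.8   7.1  91.    0.   79.7] open 0.033 F [-0.2 -1.1 -1.7]
 turn [-1.27  0.32  0.06] shift startframe [180.2 331.  -21.2] endframe [180.6 331.2 -12.8]
```

Call:
{"name": "carry_out", "arguments": {
  "increments": [
    [-1.3, 0, 0, 0, 45, -1.8, 20],
    [0, 0, 0, 0, 58, -2.2, 20],
    [0, 0, 0, 0, 58, -2.2, 20],
    [0, 0, 0, 0, 58, -2.2, 20],
    [0, 0, 0, 0, 58, -2.2, 20],
    [0, 0, 0, 0, 54, -2.2, 20],
    [0, 0, 0, 40, 0, 0, 20],
    [0, 0, 0, 50, 0, 0, 20],
    [0, 0, 0, 35, 0, 0, 20],
    [0, 0, 0, 15, 0, 0, 20],
    [0, 0, 0, 0, 0, 0, 20],
    [0, 0, 0, 0, 0, 0, 20]
  ]
}}

```text
time: 14.3
ee_pos: [0.558, 0.1644, 0.0543]
tcp_rot: [22.4, 89.9, 16.7]
wrist_force: [0.6, -0.2, -0.5]
opening: 0.0328
```

Run:
```python
from h import *
goto(.5576,.1641,.0157,-5.7)
im=vision.camera('wrist');cv2.imwrite('pics/w8.png',im[:,:,::-1])
```

```text
t 14.3 at [0.558  0.1644 0.0543] q [ 16.4   9.4  -4.6  75.8   0.  112.1] open 0.0328 F [ 0.6 -0.2 -0.5]
 turn [ 0.02  0.11 -0.05] shift startframe [38.6 -0.3 -0.4] endframe [38.6 -0.3 -0.4]
```

View pics/w8.png

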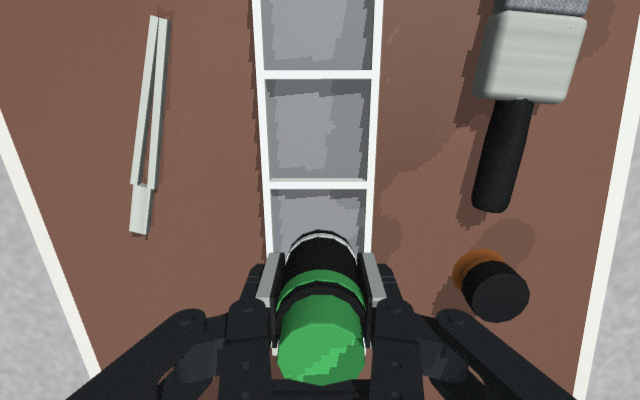

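Same picture as with red: the next divider is at v≈184, as before. I'll lower 38 mm, release and lift.

Call:
{"name": "carry_out", "arguments": {
  "increments": [
    [0, 0, 0, 14, -0.3, -0.4, 20],
    [0, 0, 0, 12, 0, 0, 20],
    [0, 0, 0, 7, 0, 0, 20],
    [0, 0, 0, 3, 0, 0, 20],
    [0, 0, 0, 2, 0, 0, 20],
    [0, 0, 0, 0, 0, 0, 20],
    [0, 0, 0, 0, 0, 0, 20]
  ]
}}

```text
time: 15.22
ee_pos: [0.5567, 0.1639, 0.0158]
tcp_rot: [24.4, 90.0, 18.7]
wrist_force: [-4.9, -1.0, 7.3]
opening: 0.033
```

Call:
{"name": "carry_out", "arguments": {
  "increments": [
    [0, 0, 0, 0, 0, 0, 50],
    [0, 0, 0, 0, 0, 0, 70],
    [0, 0, 0, 0, 0, 0, 70],
    [0, 0, 0, 0, 0, 0, 70],
    [0, 0, 0, -20, 0, 0, 75],
    [0, 0, 0, -50, 0, 0, 75],
    [0, 0, 0, -60, 0, 0, 75],
    [0, 0, 0, -40, 0, 0, 75],
    [0, 0, 0, 0, 0, 0, 75]
  ]
}}

```text
time: 16.35
ee_pos: [0.5582, 0.1643, 0.1886]
tcp_rot: [21.9, 89.7, 16.2]
wrist_force: [-0.5, 0.8, -1.0]
opening: 0.0644
```

Run:
```python
from h import *
goto(.5293,-.224,.0235,-7)
im=vision.camera('wrist');cv2.imwrite('pics/w9.png',im[:,:,::-1])
```

```text
t 16.35 at [0.5582 0.1643 0.1886] q [ 16.4   8.3   9.   90.3  -0.  112.1] open 0.0644 F [-0.5  0.8 -1. ]
 turn [ 1.33  0.32 -0.13] shift startframe [ 164.3 -389.7    8.7] endframe [ 165.1 -389.    18.7]
```

View pics/w9.png

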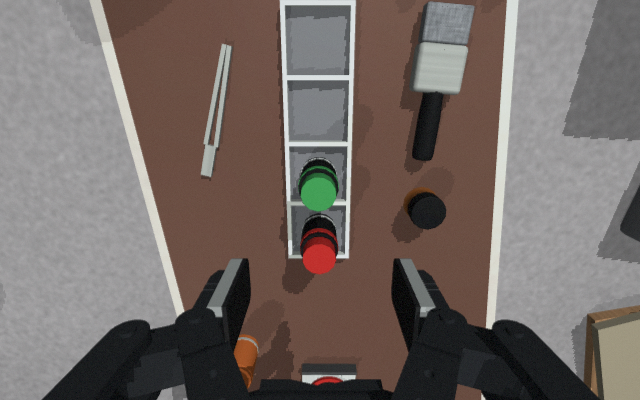

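Green and red stand upright in their compartments, caps at (319,192) and (319,255). Yellow next.

Call:
{"name": "carry_out", "arguments": {
  "increments": [
    [1.3, 0, 0, 0, -45, 2, 75],
    [0, 0, 0, 0, -58, 3, 75],
    [0, 0, 0, 0, -58, 3, 75],
    [0, 0, 0, 0, -58, 3, 75],
    [0, 0, 0, 0, -58, 3, 75],
    [0, 0, 0, 0, -58, 3, 75],
    [0, 0, 0, 10, -54, 1.7, 75],
    [0, 0, 0, 40, 0, 0, 75],
    [0, 0, 0, 40, 0, 0, 75],
    [0, 0, 0, 0, 0, 0, 75],
    [0, 0, 0, 0, 0, 0, 75]
  ]
}}

```text
time: 17.77
ee_pos: [0.5293, -0.2244, 0.0956]
tcp_rot: [-17.7, 90.0, -24.7]
wrist_force: [-0.1, 0.6, -0.1]
opening: 0.064
```

Run:
```python
from h import *
goto(.5293,-.224,.0235,-7)
im=vision.camera('wrist');cv2.imwrite('pics/w10.png',im[:,:,::-1]);o=sensors.get_obs()
K,T=cam('wrist',o)
print('tcp axis at z.078 ->',proj(np.r_[o['ee_pos'][:2],.078],K,T),[b for b in blobs(mask(im,'yellow'),100)])
```

```text
t 17.775 at [ 0.5293 -0.2244  0.0956] q [-23.    7.8  -1.8  80.3  -0.   74. ] open 0.064 F [-0.1  0.6 -0.1]
 turn [0.05 0.02 0.  ] shift startframe [72.1  0.4 -0.1] endframe [72.1  0.4 -0.1]
tcp axis at z.078 -> [319.4486 250.3519] [(2724, [319.0, 246.9], [292, 216, 55, 62]), (1397, [318.8, 198.5], [283, 172, 72, 65])]
```

View pics/w10.png

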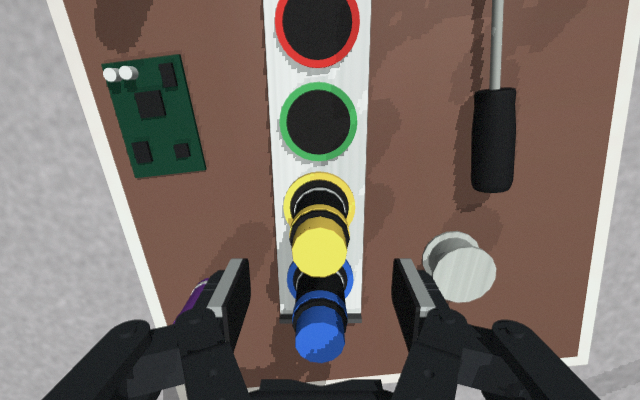

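Yellow cap at (319,249) is on the tool axis. The purple look-alike and the grey spool are both about 75 mm to either side, clear of the fingers (46 mm).

Call:
{"name": "carry_out", "arguments": {
  "increments": [
    [0, 0, 0, 25, 0.5, 0, 75],
    [0, 0, 0, 25, 0, 0, 75],
    [0, 0, 0, 16, 0, 0, 75],
    [0, 0, 0, 6, 0, 0, 75],
    [0, 0, 0, 0, 0, 0, 75],
    [0, 0, 0, 0, 0, 0, 30],
    [0, 0, 0, 0, 0, 0, 30],
    [0, 0, 0, 0, 0, 0, 20],
    [0, 0, 0, 0, 0, 0, 20],
    [0, 0, 0, 0, 0, 0, 20],
    [0, 0, 0, 0, 0, 0, 20]
  ],
  "squeeze": 40
}}

```text
time: 19.2
ee_pos: [0.5297, -0.2243, 0.0238]
tcp_rot: [-17.0, 89.9, -24.0]
wrist_force: [-0.9, 1.2, 6.4]
opening: 0.0331
```

Call:
{"name": "carry_out", "arguments": {
  "increments": [
    [0, 0, 0, -20, 0, 0, 20],
    [0, 0, 0, -50, 0, 0, 20],
    [0, 0, 0, -60, 0, 0, 20],
    [0, 0, 0, -40, 0, 0, 20],
    [0, 0, 0, 0, 0, 0, 20]
  ]
}}

```text
time: 19.82
ee_pos: [0.5304, -0.2246, 0.1964]
tcp_rot: [-15.8, 89.7, -22.8]
wrist_force: [0.6, 0.2, -1.4]
opening: 0.0333
```

Run:
```python
from h import *
goto(.5634,.2219,.016,-5.7)
```

```text
t 19.825 at [ 0.5304 -0.2246  0.1964] q [-22.9   7.6   9.1  91.1   0.   74. ] open 0.0333 F [ 0.6  0.2 -1.4]
 turn [-1.27  0.31  0.09] shift startframe [179.5 447.4 -22.5] endframe [180.4 447.5 -11.5]
```

Call:
{"name": "carry_out", "arguments": {
  "increments": [
    [-1.3, 0, 0, 0, 41.5, -1.5, 20],
    [0, 0, 0, 0, 58, -1.5, 20],
    [0, 0, 0, 0, 58, -1.5, 20],
    [0, 0, 0, 0, 58, -1.5, 20],
    [0, 0, 0, 0, 58, -1.5, 20],
    [0, 0, 0, 0, 58, -1.5, 20],
    [0, 0, 0, 0, 58, -1.5, 20],
    [0, 0, 0, 0, 58, -1.2, 20],
    [0, 0, 0, 40, 0, 0, 20],
    [0, 0, 0, 50, 0, 0, 20],
    [0, 0, 0, 35, 0, 0, 20],
    [0, 0, 0, 15, 0, 0, 20]
  ]
}}

```text
time: 21.32
ee_pos: [0.5608, 0.2217, 0.049]
tcp_rot: [-152.8, 89.7, -158.5]
wrist_force: [-0.5, -0.3, -0.7]
opening: 0.0331
```

Call:
{"name": "carry_out", "arguments": {
  "increments": [
    [0, 0, 0, 0, 0, 0, 20],
    [0, 0, 0, 0, 0, 0, 20]
  ]
}}

```text
time: 21.58
ee_pos: [0.5635, 0.2226, 0.0544]
tcp_rot: [28.0, 89.9, 22.4]
wrist_force: [0.9, 0.1, -1.1]
opening: 0.033
```

Run:
```python
from h import *
goto(.5634,.2219,.016,-5.7)
im=vision.camera('wrist');cv2.imwrite('pics/w11.png',im[:,:,::-1])
```

```text
t 21.575 at [0.5635 0.2226 0.0544] q [ 21.6  12.7  -0.9  76.4   0.  117.2] open 0.033 F [ 0.9  0.1 -1.1]
 turn [ 0.02  0.11 -0.06] shift startframe [38.4 -0.8 -0.1] endframe [38.4 -0.7 -0. ]
```

View pics/w11.png

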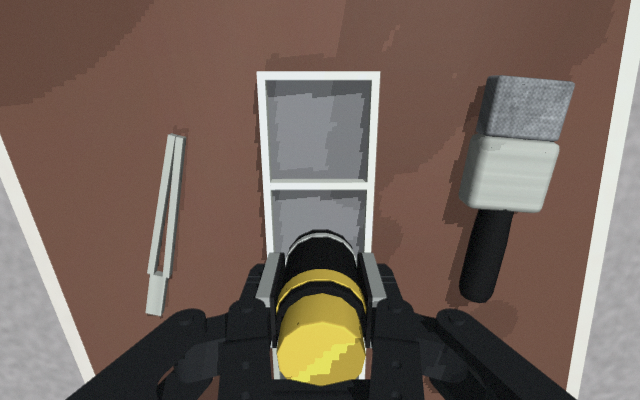

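Divider at v≈186, same alignment again. I'll lower, release and lift.

Call:
{"name": "carry_out", "arguments": {
  "increments": [
    [0, 0, 0, 14, -0.7, 0, 20],
    [0, 0, 0, 12, 0, 0, 20],
    [0, 0, 0, 7, 0, 0, 20],
    [0, 0, 0, 3, 0, 0, 20],
    [0, 0, 0, 2, 0, 0, 20],
    [0, 0, 0, 0, 0, 0, 20],
    [0, 0, 0, 0, 0, 0, 20]
  ]
}}

```text
time: 22.5
ee_pos: [0.5626, 0.2217, 0.0158]
tcp_rot: [27.2, 90.0, 21.5]
wrist_force: [-2.9, -3.0, 5.6]
opening: 0.0333
```

Call:
{"name": "carry_out", "arguments": {
  "increments": [
    [0, 0, 0, 0, 0, 0, 50],
    [0, 0, 0, 0, 0, 0, 70],
    [0, 0, 0, 0, 0, 0, 70],
    [0, 0, 0, 0, 0, 0, 70],
    [0, 0, 0, -20, 0, 0, 75],
    [0, 0, 0, -50, 0, 0, 75],
    [0, 0, 0, -60, 0, 0, 75],
    [0, 0, 0, -40, 0, 0, 75],
    [0, 0, 0, 0, 0, 0, 75]
  ]
}}

```text
time: 23.62
ee_pos: [0.5641, 0.2222, 0.1904]
tcp_rot: [27.2, 89.6, 21.6]
wrist_force: [-0.3, -0.5, -0.6]
opening: 0.0638
```

Run:
```python
from h import *
goto(.5225,-.2805,.0235,-7)
im=vision.camera('wrist');cv2.imwrite('pics/w12.png',im[:,:,::-1])
```

```text
t 23.625 at [0.5641 0.2222 0.1904] q [ 21.5  11.7  13.   90.9   0.  117.2] open 0.0638 F [-0.3 -0.5 -0.6]
 turn [ 1.33  0.39 -0.21] shift startframe [ 165.1 -505.     7.2] endframe [ 166.9 -504.1   20. ]
```

View pics/w12.png

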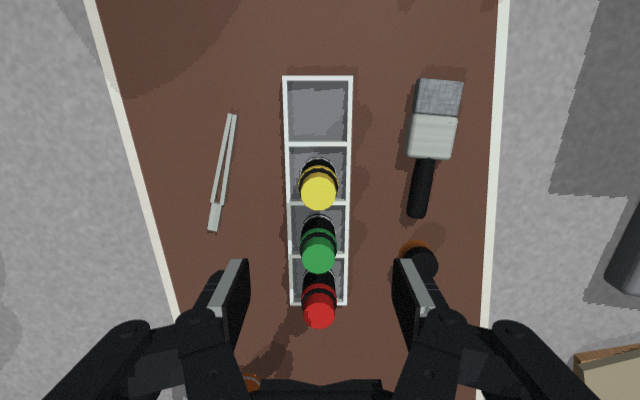

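Three caps in line, all upright. Blue next.

Call:
{"name": "carry_out", "arguments": {
  "increments": [
    [1.3, 0, 0, 0, -41, 2.2, 75],
    [0, 0, 0, 0, -58, 2.2, 75],
    [0, 0, 0, 0, -58, 2.2, 75],
    [0, 0, 0, 0, -58, 2.2, 75],
    [0, 0, 0, 0, -58, 2.2, 75],
    [0, 0, 0, 0, -58, 2.2, 75],
    [0, 0, 0, 0, -58, 2.2, 75],
    [0, 0, 0, 0, -58, 2.2, 75],
    [0, 0, 0, 0, -58, 2.2, 75],
    [0, 0, 0, 50, 0, 0, 75],
    [0, 0, 0, 42, 0, 0, 75],
    [0, 0, 0, 0, 0, 0, 75]
  ]
}}

```text
time: 25.18
ee_pos: [0.5195, -0.2809, 0.0888]
tcp_rot: [158.8, 89.6, 151.8]
wrist_force: [0.5, -0.1, 1.2]
opening: 0.0638
```

Call:
{"name": "carry_out", "arguments": {
  "increments": [
    [0, 0, 0, 0, 0, 0, 75],
    [0, 0, 0, 0, 0, 0, 75]
  ]
}}

```text
time: 25.42
ee_pos: [0.5229, -0.2823, 0.095]
tcp_rot: [-21.1, 89.8, -28.0]
wrist_force: [0.1, -0.1, 0.5]
opening: 0.0641
```

Run:
```python
from h import *
goto(.5225,-.2815,.0235,-7)
im=vision.camera('wrist');cv2.imwrite('pics/w13.png',im[:,:,::-1]);o=sensors.get_obs()
K,T=cam('wrist',o)
print('tcp axis at z.078 ->',proj(np.r_[o['ee_pos'][:2],.078],K,T),[b for b in blobs(mask(im,'blue'),100)])
```

```text
t 25.425 at [ 0.5229 -0.2823  0.095 ] q [-28.4  10.3   0.9  80.4   0.   68.6] open 0.0641 F [ 0.1 -0.1  0.5]
 turn [0.05 0.16 0.06] shift startframe [71.5  0.8 -0.7] endframe [71.5  0.8 -0.5]
tcp axis at z.078 -> [319.4063 251.6733] [(2700, [317.9, 245.3], [291, 215, 55, 61]), (1359, [317.9, 197.6], [283, 172, 72, 65])]
```

View pics/w13.png

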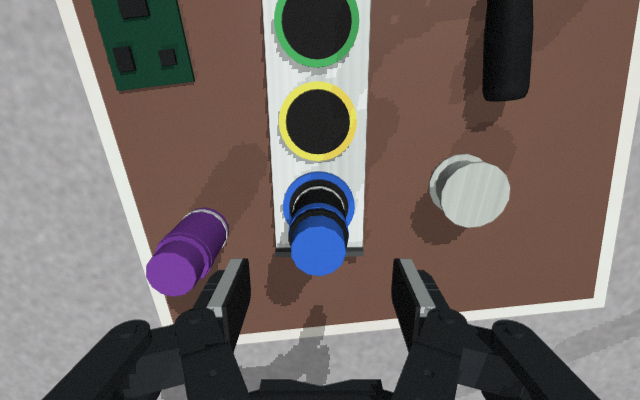

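Run:
```python
from h import *
o=sensors.get_obs();K,T=cam('wrist',o)
for uv,z in [((171,273),.066),((205,232),.005),((471,194),.03)]:
    P=onz(uv,z,K,T);print(P,'in tool',(T_tool(o)[:3,:3].T@(P-o['ee_pos'])*1000).round(0))
# finger silhouette: pixel -> lateral at guess depths
for uv in [(150,325),(85,335),(40,375),(185,275),(210,262)]:
    for tx in (-.02,-.04,-.06,-.08):
        p,d=ray(uv,K,np.array(vision.calibration('wrist')['mount'])); # tool coords, plane tool y=0
        pass
    q=p+d*(0-p[1])/d[1];print(uv,'on tool y=0 plane',(q*1000).round(0))
```

```text
[ 0.4374 -0.2917  0.066 ] in tool [ 29. -20. -84.]
[ 0.4369 -0.294   0.005 ] in tool [ 90. -22. -84.]
[ 0.6195 -0.2786  0.03  ] in tool [65. 15. 95.]
(150, 325) on tool y=0 plane [-40.   0. -61.]
(85, 335) on tool y=0 plane [-45.   0. -81.]
(40, 375) on tool y=0 plane [-62.   0. -83.]
(185, 275) on tool y=0 plane [ -6.   0. -61.]
(210, 262) on tool y=0 plane [  6.   0. -53.]
```

Purple stands 84 mm to the jaw's −z side, so the knuckles would pass only about 3 mm above it. With yellow gone, I'll turn the jaws 20° away from purple and the spool before descending, and open them a little less.

Call:
{"name": "carry_out", "arguments": {
  "increments": [
    [0, 0, 0, 0, 1.6, -0.5, 65],
    [10, 0, 0, 0, 0, 0, 65],
    [10, 0, 0, 0, 0, 0, 65],
    [0, 0, 0, 0, 0, 0, 65],
    [0, 0, 0, 0, 0, 0, 65]
  ]
}}

```text
time: 26.1
ee_pos: [0.5217, -0.2804, 0.0931]
tcp_rot: [-1.2, 90.0, -27.9]
wrist_force: [-0.1, -0.2, 0.4]
opening: 0.0557
```

Run:
```python
from h import *
goto(.5225,-.281,.0235,-27)
im=vision.camera('wrist');cv2.imwrite('pics/w14.png',im[:,:,::-1]);o=sensors.get_obs()
K,T=cam('wrist',o)
print('tcp axis at z.078 ->',proj(np.r_[o['ee_pos'][:2],.078],K,T),[b for b in blobs(mask(im,'blue'),100)])
```

```text
t 26.1 at [ 0.5217 -0.2804  0.0931] q [-28.3  10.2   0.6  80.4   0.   88.5] open 0.0557 F [-0.1 -0.2  0.4]
 turn [0.26 0.02 0.  ] shift startframe [69.6 -0.2  0.9] endframe [69.6 -0.2  1. ]
tcp axis at z.078 -> [319.5901 253.7739] [(2740, [321.9, 249.9], [294, 220, 56, 61]), (1397, [321.3, 201.3], [286, 175, 72, 65])]
```

View pics/w14.png

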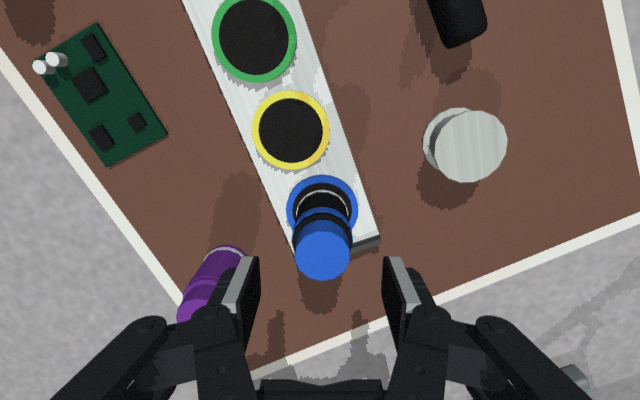

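Purple now lies 49 mm off to tool −y and the knuckles are about ±14 mm wide, so it is clear. The cap at (322,253) is on axis (320,254). Descend and grip.

Call:
{"name": "carry_out", "arguments": {
  "increments": [
    [0, 0, 0, 25, 0, 1, 65],
    [0, 0, 0, 24, 0, 0, 65],
    [0, 0, 0, 14, 0, 0, 65],
    [0, 0, 0, 6, 0, 0, 65],
    [0, 0, 0, 0, 0, 0, 65],
    [0, 0, 0, 0, 0, 0, 30],
    [0, 0, 0, 0, 0, 0, 30],
    [0, 0, 0, 0, 0, 0, 20],
    [0, 0, 0, 0, 0, 0, 20],
    [0, 0, 0, 0, 0, 0, 20],
    [0, 0, 0, 0, 0, 0, 20]
  ],
  "squeeze": 40
}}

```text
time: 27.52
ee_pos: [0.5231, -0.2812, 0.0249]
tcp_rot: [-2.0, 89.9, -29.0]
wrist_force: [-0.0, 1.3, 6.0]
opening: 0.0328
```

Call:
{"name": "carry_out", "arguments": {
  "increments": [
    [0, 0, 0, -20, 0, 0, 20],
    [0, 0, 0, -50, 0, 0, 20],
    [0, 0, 0, -60, 0, 0, 20],
    [0, 0, 0, -40, 0, 0, 20],
    [-10, 0, 0, 0, 0, 0, 20],
    [-10, 0, 0, 0, 0, 0, 20],
    [-1.3, 0, 0, 0, 0, 0, 20],
    [0, 0, 0, 0, 0, 0, 20]
  ]
}}

```text
time: 28.52
ee_pos: [0.5224, -0.2808, 0.1936]
tcp_rot: [155.8, 90.0, 150.0]
wrist_force: [-0.5, -0.5, -0.2]
opening: 0.0331
```

Run:
```python
from h import *
goto(.5691,.2796,.016,-5.7)
im=vision.camera('wrist');cv2.imwrite('pics/w15.png',im[:,:,::-1])
```

```text
t 28.525 at [ 0.5224 -0.2808  0.1936] q [-28.3  10.4  11.9  91.5   0.   67.6] open 0.0331 F [-0.5 -0.5 -0.2]
 turn [-0.15 -0.02 -0.01] shift startframe [177.7 562.2 -10.7] endframe [177.6 562.3  -9.2]
```

View pics/w15.png

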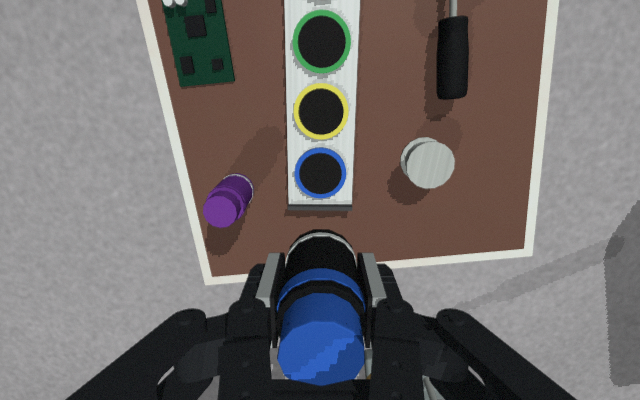

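Blue is held, and purple at (228,200) is untouched. Carry it to the far compartment.

Call:
{"name": "carry_out", "arguments": {
  "increments": [
    [-0.1, 0, 0, 0, 40, -0.9, 20],
    [0, 0, 0, 0, 58, -0.9, 20],
    [0, 0, 0, 0, 58, -0.9, 20],
    [0, 0, 0, 0, 58, -0.9, 20],
    [0, 0, 0, 0, 58, -0.9, 20],
    [0, 0, 0, 0, 58, -0.9, 20],
    [0, 0, 0, 0, 58, -0.9, 20],
    [0, 0, 0, 0, 58, -0.9, 20],
    [0, 0, 0, 0, 58, -0.9, 20],
    [0, 0, 0, 0, 58, -0.9, 20],
    [0, 0, 0, 0, 0, 0, 20]
  ]
}}

```text
time: 29.95
ee_pos: [0.5676, 0.283, 0.1925]
tcp_rot: [-172.2, 89.9, -177.7]
wrist_force: [-0.2, 0.4, -1.0]
opening: 0.0331
```

Call:
{"name": "carry_out", "arguments": {
  "increments": [
    [0, 0, 0, 40, 0, 0, 20],
    [0, 0, 0, 50, 0, 0, 20],
    [0, 0, 0, 35, 0, 0, 20],
    [0, 0, 0, 14, 0, 0, 20],
    [0, 0, 0, 0, 0, 0, 20],
    [0, 0, 0, 0, 0, 0, 20]
  ]
}}

```text
time: 30.7
ee_pos: [0.5691, 0.2796, 0.0568]
tcp_rot: [31.4, 89.9, 25.8]
wrist_force: [-0.3, 0.4, -1.0]
opening: 0.0331
```

Run:
```python
from h import *
goto(.5691,.2796,.017,-5.7)
im=vision.camera('wrist');cv2.imwrite('pics/w16.png',im[:,:,::-1])
```

```text
t 30.7 at [0.5691 0.2796 0.0568] q [ 26.2  16.4   3.9  77.4  -0.  121.8] open 0.0331 F [-0.3  0.4 -1. ]
 turn [ 0.1   0.13 -0.08] shift startframe [39.8 -0.1 -0.1] endframe [39.8 -0.  -0. ]
```

View pics/w16.png

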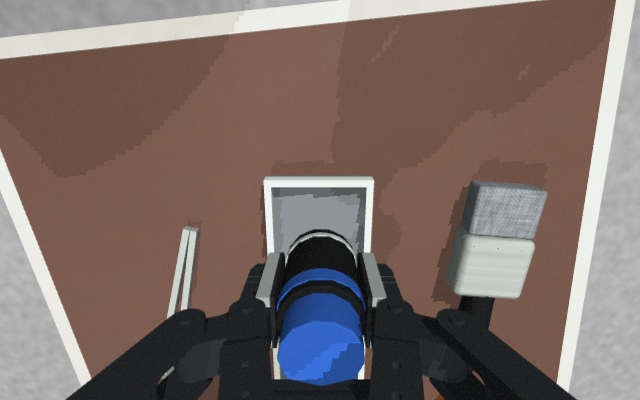

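Aligned the same way, with the far wall at v≈183. Lower, release and lift clear.

Call:
{"name": "carry_out", "arguments": {
  "increments": [
    [0, 0, 0, 14, 0, 0, 20],
    [0, 0, 0, 13, 0, 0, 20],
    [0, 0, 0, 7, 0, 0, 20],
    [0, 0, 0, 3.5, 0, 0, 20],
    [0, 0, 0, 2, 0, 0, 20],
    [0, 0, 0, 0, 0, 0, 20],
    [0, 0, 0, 0, 0, 0, 20]
  ]
}}

```text
time: 31.62
ee_pos: [0.5679, 0.2793, 0.0169]
tcp_rot: [54.2, 90.0, 48.6]
wrist_force: [-6.7, -3.5, 11.0]
opening: 0.0329
```

Call:
{"name": "carry_out", "arguments": {
  "increments": [
    [0, 0, 0, 0, 0, 0, 50],
    [0, 0, 0, 0, 0, 0, 70],
    [0, 0, 0, 0, 0, 0, 70],
    [0, 0, 0, 0, 0, 0, 70],
    [0, 0, 0, -20, 0, 0, 75],
    [0, 0, 0, -50, 0, 0, 75],
    [0, 0, 0, -60, 0, 0, 75],
    [0, 0, 0, -50, 0, 0, 75],
    [0, 0, 0, -20, 0, 0, 75],
    [0, 0, 0, 0, 0, 0, 75],
    [0, 0, 0, 0, 0, 0, 75]
  ]
}}

```text
time: 33.0
ee_pos: [0.5679, 0.2793, 0.2145]
tcp_rot: [-148.0, 89.9, -153.6]
wrist_force: [-0.5, -0.8, -0.6]
opening: 0.0638
```

Run:
```python
from h import *
o=sensors.get_obs();print(o['time'],o['ee_pos'],o['wrist_force'])
im=vision.camera('wrist');cv2.imwrite('pics/w17.png',im[:,:,::-1])
K,T=cam('wrist',o)
ctr=np.array([.5605,.193]);ax=np.array([.0993,.995]);bx=np.array([.995,-.0993])
for c in ['red','green','yellow','blue']:
    b=max([x for x in blobs(mask(im,c),150) if 260<x[1][0]<380]);x,y,w,h=b[2];P=onz((x+w/2,y+h-w/2),.070,K,T)[:2]-ctr
    print(c,b,'tray x,y mm',(P@bx*1000).round(1),(P@ax*1000).round(1))
im=vision.camera('side');cv2.imwrite('pics/s17.png',cv2.resize(im[130:330,150:450],None,fx=2.6,fy=2.6)[:,:,::-1])
im=vision.camera('scene');cv2.imwrite('pics/sc17.png',cv2.resize(im[150:300,130:530],None,fx=2,fy=2)[:,:,::-1])
```

```text
33.0 [0.5679 0.2793 0.2145] [-0.4584 -0.7691 -0.6116]
red (789, [321.3, 341.7], [307, 325, 29, 34]) tray x,y mm 0.5 -85.8
green (813, [320.8, 294.4], [307, 278, 29, 34]) tray x,y mm 0.3 -29.6
yellow (895, [321.0, 240.9], [306, 223, 31, 36]) tray x,y mm 0.1 28.3
blue (954, [320.9, 181.7], [304, 164, 35, 36]) tray x,y mm -0.1 86.4
```

View pics/w17.png

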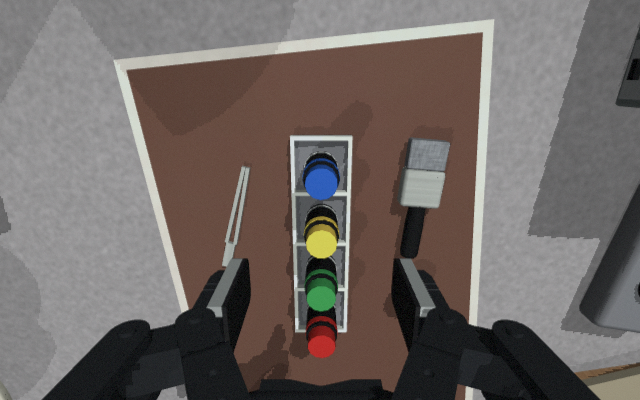

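View pics/s17.png

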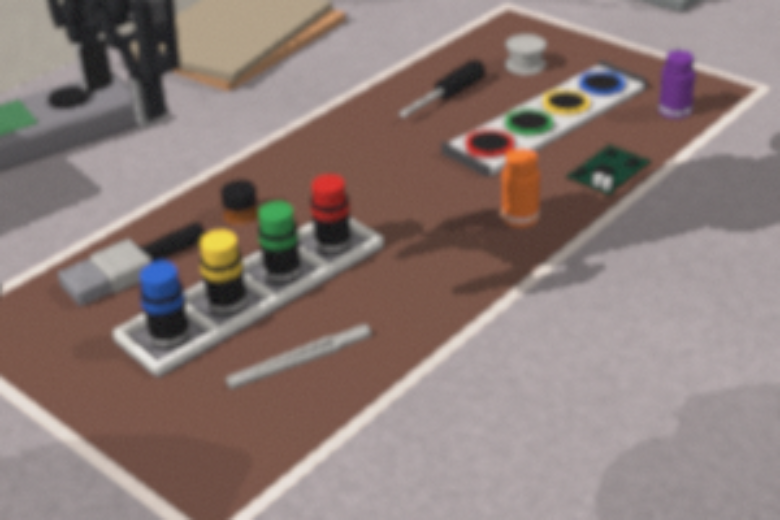

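View pics/sc17.png

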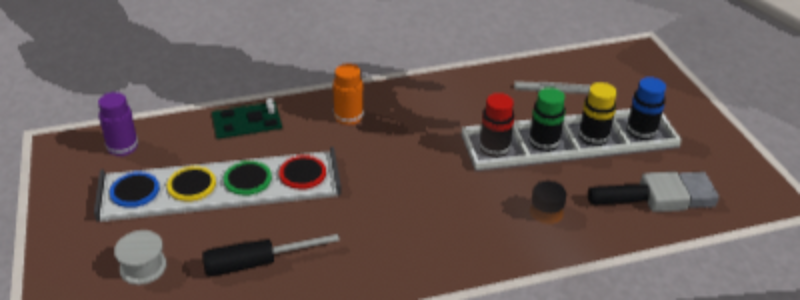

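All four lenses stand upright in the mirrored compartments, the purple and orange look-alikes are where they were, and the gripper is clear at 0.21 m. Handing in.

```bash
python3 -c "
from workcell import job_done;print(job_done())"
```

```text
the job is handed in; nothing more can be done
None
```

All four lenses are in the tray in reverse order. From the robot's left, the rail held red, green, yellow, blue; the tray now holds blue, yellow, green, red. The job was handed in at about 33 s; no verdict was reported.

**Last checks:** the final wrist view put every lens within about 1.5 mm of its compartment centre, taking the tray position from my own earlier measurement. In all three views they stand upright and the gripper is clear of everything. I judged height and tilt only by eye. The purple and orange look-alikes were not moved.

**Disagreements:**
- The fixed and wrist cameras differed by about 2–4 mm on the lens and tray positions. I used the wrist view.
- The lenses pressed on the tray floor with about 4–11 N just before release, hardest for blue, well under the limits.
- The jaws would have passed close over the purple look-alike at blue, so I turned them 20° away before gripping it.

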